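# Strike the drilling set-up and clear the T-slot

### The job

Clear up after drilling. First lift the putter head off the slotted plate and lay it flat in the blue felt tray; then, with the wooden-handled scraper and never with the fingers, push the brass slug along its slot and out of the open end into the chip pan, and stand the scraper back in the slot where it stood, within a few centimetres of its old spot. The wooden wedge goes flat into the pale wooden box and the drill chuck upright into the round black cup, before or after, as it suits.

Things in the scene. Friction and masses are not known exactly. Their poses are not given: they have to be found in the camera images.
- head_c (a point): Dark mallet putter head, a D-shaped block 60 (x) x 93 (y) mm, 22 mm thick, 0.33 kg, lying sole down on the slotted plate, across both slots near the open end. The point is the block's centre, 11 mm above its underside; z up. Grip it from above across the 60 mm, along its x. A hosel stub 11 mm thick stands at x -18, y +24 mm, its top 41 mm above the underside.
- wedge_c (a point): Brown wooden wedge lying on the bench, 34 mm wide (x), 100 mm long (y), 0.05 kg; its top slopes from 28 mm high at the -y end to 8 mm at the +y end, its long sides are upright. The point is the middle of length and width, 14 mm above its underside. Its centre of mass lies 9 mm from there toward -y: grip it there across the 34 mm.
- chuck_c (a point): Dark steel drill chuck standing on its back, 58 mm tall, 0.38 kg: a cylinder 42 mm across up to 26 mm height, tapering above it to 26 mm at 50 mm. The point is on its axis, 29 mm above its underside. A key stub 8 mm thick sticks out along its -y at 30 mm height, to 30 mm from the axis; grip the lower cylinder along its x.
- slug_c (a point): Brass slug (hole-saw core), a disc 25 mm across and 9 mm thick, 38 g, with a small dark pilot hole, lying flat on the floor of either of the plate's slots (it varies), seen from above through the slot's neck. The point is its centre. It is wider than the neck, so it can leave the slot only at the open end.
- scraper_c (a point): Slot scraper, 0.14 kg: pale wooden grip 46 (x) x 22 (y) x 40 mm on a brass shoe 54 x 34 x 6 mm, steel keel under the shoe 14 (x) x 10 (y) mm, 26 mm deep. The point is the grip's centre, 26 mm above the shoe's underside; x along the slot. It stands with the shoe on the plate, the keel in the slot without the slug, and slides freely, 4 mm play each side. Lift it 30 mm or more to change slots.
- slot_plate: T-slotted steel plate, fixed, 210 (x) x 124 (y) x 42 mm high, from x = -110 to +100 mm of its origin, which lies in its underside midway across; z up. Two slots run along x at y = +30 and -30 mm: neck 18 mm wide and 18 mm deep, below it an undercut 30 mm wide and 12 mm high, floor 12 mm above the bench. Closed by an end bar at x = -98 mm, open at x = +100 mm.
- chip_pan: Low grey sheet-metal chip pan standing against the plate's open end below both slots, fixed, 76 (x) x 122 (y) mm; walls 16 to 22 mm high on three sides, none on the side toward the plate (-x); floor 1.5 mm above the bench. The origin is the centre of its underside; axes parallel to the plate's.
- felt_tray: Shallow dark metal tray lined with blue felt, 96 (x) x 128 (y) mm outside, 90 x 122 mm inside, rim 8 mm and inner floor 3 mm above the bench; fixed. The origin is the centre of its underside, z up. Home of the putter head.
- wood_box: Shallow open box of pale wood, 64 (x) x 130 (y) mm outside, 56 x 122 mm inside, rim 10 mm and inner floor 4 mm above the bench; fixed. The origin is the centre of its underside, z up. Home of the wedge.
- chuck_cup: Round black cup, 80 mm across outside, 70 mm inside, rim 13 mm and inner floor 4 mm above the bench; fixed. The origin is the centre of its underside, z up. Home of the drill chuck.
Not all that is in view belongs to the job. Of the things that look like the part that bears scraper_c, the larger one is meant.

How it is judged:
By the outcome, as a careful person would: the job done as asked, in the order asked, and still so for the second after the job is handed in, with the robot touching nothing.
It also fails if it takes over 112 s, if anything falls off the work surface, if the arm or the gripper's body presses on something with over 40 N, if the wrist force passes 120 N, or if a joint passes its speed limit or range.

### The arm

A 6-joint arm with a two-finger parallel gripper is mounted at the origin on a cart in front of the work surface, level with it; the furniture and walls round the work are solid. World frame = base frame: x ahead of the robot, y to its left, z up, the work surface at z = 0. Lengths are in m, angles in rad, forces in N, time in s.
With the tool pointing down it reaches from about 0.35 to 0.975 m from the base axis. Payload 7.1 kg.
Tool frame: the origin (TCP) lies midway between the tips of the shut fingers; the grasp point (between the pads) lies 19 mm behind it; z points along the fingers, y is the line along which they close (so a half turn about z gives the same grasp; the last joint's range is limited). The gripper opens to 88 mm and grips with 3 to 60 N. Pads are 20 mm wide; open, the fingers measure 115 mm over their backs; the gripper's body (75 mm by 178 mm) begins 61 mm behind the grasp point.
Start: joints at [-1.134, 0.423, 1.63, -0, 1.089, -0.019], TCP at [0.275, -0.561, 0.223] pointing down, gripper open.
Joint ranges: [-3, 3], [-0.9, 2.11], [0.09, 2.58], [-1.31, 4.45], [0.11, 2.69], [-2.54, 2.54]. Speed limits (rad/s): [2.39, 2.39, 3.01, 3.14, 3.14, 3.14].

### API

Orientations are given as a unit quaternion [w, x, y, z].
In Python, from station import move_pose, movel, movej, command_gripper, wait, inverse_kinematics, read_camera, camera_info, MotionError, job_done, get_time, get_joint_pos, get_qvel, get_effort, get_tcp_pos, get_ee_rot, get_ft_force, get_ft_torque, get_grip_width, get_finger_force gives the robot as it stands. Calls block until the motion is done:
- move_pose(position, orientation): joint-space move of the TCP to a pose.
- movel(position, frame=None, v=0.15, until_force=None): straight line of the TCP; frame=None keeps the orientation; v is the mean speed in m/s. With until_force (N) it stops when the force on the tool has changed by that much, and returns True; else False.
- movej(angles): joint-space move.
- command_gripper(opening): opening from 0.0 (shut) to 1.0 (fully open); the grip force is fixed at half the most; returns when the fingers have stopped.
- wait(seconds).
- inverse_kinematics(position, orientation): joint angles nearest the present ones, or None.
- read_camera(name): name is "scene" or "top"; returns the picture (480x640x3 uint8, red, green, blue); there is no depth.
- camera_info(name): a dict with "intrinsics" (3x3 intrinsics, pixels), "T" (4x4, takes a point from camera to world coordinates). Camera axes: x right, y up, looking along -z (the intrinsics and any distortion apply to the point x, -y, -z); pixel columns grow to the right and rows downward; lengths in m; the calibration is good to about 2 mm. A picture is of the moment at which its call begins. camera_info takes no time and is no camera call.
A pose or a line that the arm cannot do raises MotionError and nothing moves.
- job_done(): hands the job in; it is judged then, once.
Readings, each from a call of its own:
- get_time(): time.
- get_joint_pos(): joint angles.
- get_qvel(): joint speeds.
- get_effort(): joint torques, N m.
- get_tcp_pos(): TCP position.
- get_ee_rot(): TCP orientation.
- get_ft_force(): force on the tool from outside, world axes, zero at the start.
- get_ft_torque(): the same for the moment, N m.
- get_grip_width(): opening from 0.0 (shut) to 1.0 (fully open).
- get_finger_force(): force on a finger pad.
Only numpy, scipy, OpenCV 4.12 (cv2) and the standard library are available. Lean on these libraries where they do the work, as an engineer would, in place of code of your own. Each camera call takes 0.05 s, during which the arm holds its last target. There are 200 camera calls.

## Working session

There is one attempt and no reset: what is moved stays moved. The work goes in short steps, each a Python script; the robot and the scene stay as the last script left them, time stands still between calls to the robot, and variables do not carry over. Pictures are saved under pics/ and viewed, at most 14 in all, crops included, and the job is handed in when it is done.

```bash
mkdir -p pics; ls
python3 - <<'E'
from station import *
import cv2
for n in ("top","scene"):
    im=read_camera(n); cv2.imwrite(f"pics/{n}0.png",im[:,:,::-1]); i=camera_info(n); print(n,i)
print(get_tcp_pos(),get_ee_rot(),get_time())
E
```

```text
pics
top {'intrinsics': array([[478.08785708,   0.        , 328.82193536],
       [  0.        , 478.08785708, 233.17446554],
       [  0.        ,   0.        ,   1.        ]]), 'T': array([[-0.01151727,  0.99113475, -0.13236038,  0.35004745],
       [-0.99952102, -0.01521368, -0.02694953, -0.20482196],
       [-0.0287243 ,  0.13198659,  0.99083523,  1.05745615],
       [ 0.        ,  0.        ,  0.        ,  1.        ]])}
scene {'intrinsics': array([[589.02431555,   0.        , 324.16680718],
       [  0.        , 589.02431555, 247.23306856],
       [  0.        ,   0.        ,   1.        ]]), 'T': array([[ 4.27057314e-01,  3.72500668e-01, -8.23932827e-01,
        -3.51734058e-01],
       [-9.04224556e-01,  1.75980523e-01, -3.89112846e-01,
        -5.86490792e-01],
       [ 5.13345651e-05,  9.11193782e-01,  4.11978021e-01,
         4.95011214e-01],
       [ 0.00000000e+00,  0.00000000e+00,  0.00000000e+00,
         1.00000000e+00]])}
[ 0.27492384 -0.56071884  0.2219889 ] [-6.83705294e-04  9.74141084e-01  2.25939513e-01 -1.34382110e-04] 0.1
```

View pics/top0.png

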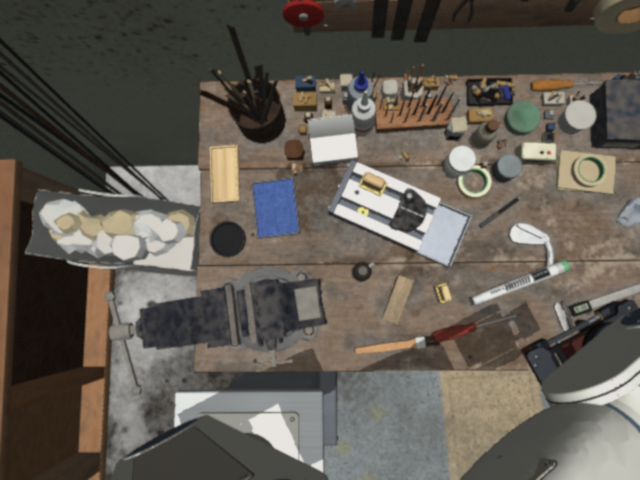

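View pics/scene0.png

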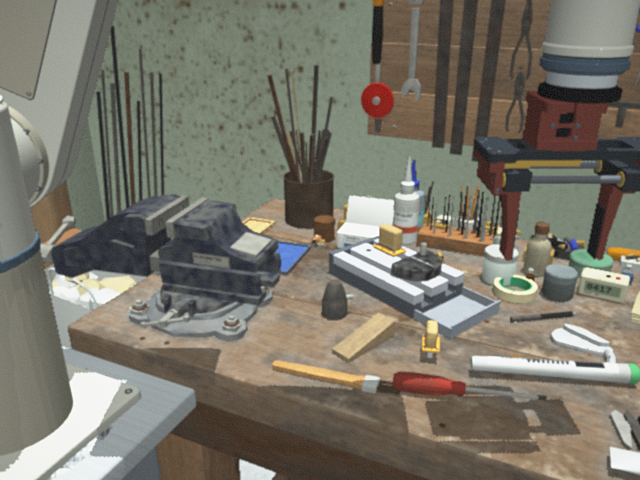

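The top view shows the plate around (400,210) with its open end to the right. The scraper is at (373,183) in the upper slot, the slug at (362,211) in the lower slot and the head at (408,210). The wedge is at (398,298), the chuck at (362,271), the felt tray at (276,208), the box at (224,173) and the cup at (228,239). The scene view agrees. I'll enlarge it next.

Run:
```python
import cv2
im=cv2.imread("pics/top0.png")
cv2.imwrite("pics/c1.png",cv2.resize(im[150:275,320:480],None,fx=5,fy=4.8*5/4.8,interpolation=cv2.INTER_CUBIC)[:600])
cv2.imwrite("pics/c2.png",cv2.resize(im[135:335,200:420],None,fx=3,fy=3,interpolation=cv2.INTER_CUBIC))
```

```text
(no output)
```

View pics/c1.png

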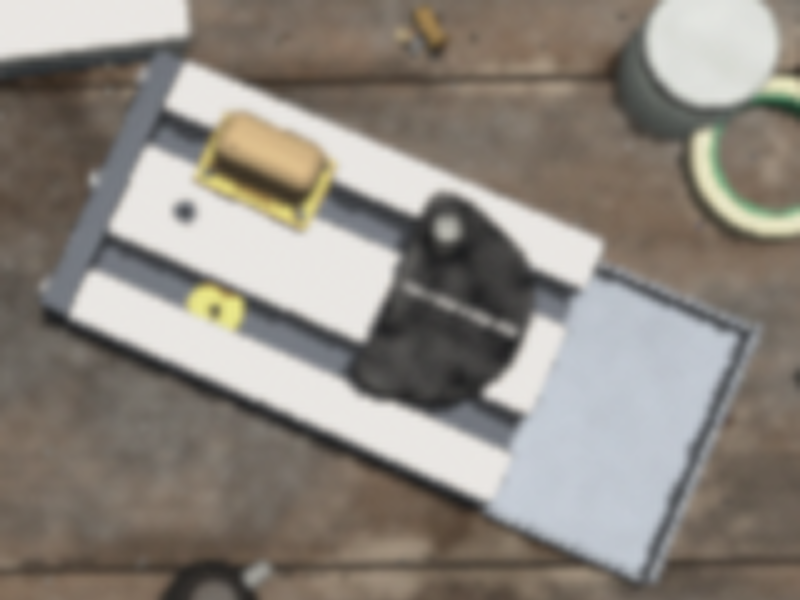

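View pics/c2.png

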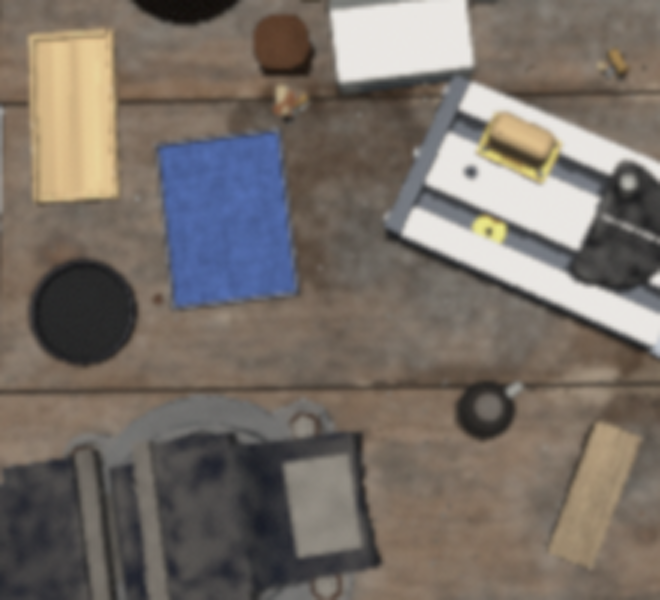

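The crops show the plate corners, scraper and slug. The head has its flat side and hosel toward the bar. The chuck's key stub points up-right. Next I compute poses and crop the scene view for the wedge slope and the heights of the obstacles.

```bash
cat > g.py <<'E'
import numpy as np
from station import camera_info
def bp(uv,z,cam="top"):
    i=camera_info(cam);K,T=i["intrinsics"],i["T"];out=[]
    for u,v in np.atleast_2d(uv):
        d=np.linalg.inv(K)@[u,v,1];d=T[:3,:3]@[d[0],-d[1],-d[2]];p=T[:3,3]
        out.append(p+d*(z-p[2])/d[2])
    return np.array(out)
def proj(P,cam):
    i=camera_info(cam);K,T=i["intrinsics"],i["T"]
    c=(np.atleast_2d(P)-T[:3,3])@T[:3,:3];c=c*[1,-1,-1];p=c@K.T
    return p[:,:2]/p[:,2:]
c1=lambda a:(np.atleast_2d(a)+.5)/5-.5+[320,150]
c2=lambda a:(np.atleast_2d(a)+.5)/3-.5+[200,135]
def fit(local,world):  # 2D rigid
    L=np.array(local,float);W=np.array(world)[:,:2];lc,wc=L.mean(0),W.mean(0)
    H=(L-lc).T@(W-wc);a=np.arctan2(H[0,1]-H[1,0],H[0,0]+H[1,1]);R=np.array([[np.cos(a),-np.sin(a)],[np.sin(a),np.cos(a)]])
    o=wc-R@lc;return o,a,np.abs((L@R.T+o)-W).max()
E
python3 - <<'E'
from g import *
import cv2
np.set_printoptions(precision=4,suppress=True)
po,pa,r=fit([(.1,.062),(.1,-.062),(-.098,.062),(-.098,-.062)],bp(c1([(603,240),(492,502),(183,62),(72,315)]),.042))
print("plate",po,np.degrees(pa),r)
R=np.array([[np.cos(pa),-np.sin(pa)],[np.sin(pa),np.cos(pa)]])
def rep(n,p): p=np.atleast_2d(p)[:,:2]; print(n,p, "plate:",(p-po)@R)
rep("scr shoe corners",bp(c1([(195,183),(302,228),(337,165)]),.048))
rep("scr grip top",bp(c1((275,145)),.086))
rep("slug",bp(c1((216,308)),.021))
rep("head line",bp(c1([(405,287),(517,332)]),.064))
rep("hosel",bp(c1((447,227)),.083))
rep("head ends",bp(c1([(445,192),(350,380),(430,410),(532,260)]),.064))
h=bp(c2([(600,420),(642,437),(592,568),(549,552)]),.0); print("wedge z0\n",h[:,:2])
print("wedge z28\n",bp(c2([(600,420),(642,437),(592,568),(549,552)]),.028)[:,:2])
print("chuck top",bp(c2((488,406)),.055)[:,:2],"stub",bp(c2((516,387)),.03)[:,:2],"body",bp(c2((486,411)),.026)[:,:2])
print("tray",fit([(-.048,-.064),(-.048,.064),(.048,.064),(.048,-.064)],bp(c2([(298,294),(278,131),(160,147),(175,308)]),.008)))
print("box",fit([(-.032,-.065),(-.032,.065),(.032,.065),(.032,-.065)],bp(c2([(118,198),(114,29),(29,35),(35,202)]),.010)))
print("cup",bp(c2((83,312)),.013))
# check plate in scene
P=[np.r_[po+R@np.array(q),.042] for q in [(.1,.062),(.1,-.062),(-.11,.062),(-.11,-.062)]]
print(proj(P,"scene"))
im=cv2.imread("pics/scene0.png")
cv2.imwrite("pics/c3.png",cv2.resize(im[190:380,250:510],None,fx=3,fy=3,interpolation=cv2.INTER_CUBIC))
E
```

```text
plate [ 0.5449 -0.302 ] -114.81219846851272 0.0018962567229450777
scr shoe corners [[ 0.586  -0.2427]
 [ 0.5655 -0.2882]
 [ 0.5928 -0.304 ]] plate: [[-0.071   0.0125]
 [-0.0211  0.0129]
 [-0.0183  0.0444]]
scr grip top [[ 0.5927 -0.2748]] plate: [[-0.0447  0.032 ]]
slug [[ 0.5361 -0.2519]] plate: [[-0.0418 -0.029 ]]
head line [[ 0.536  -0.3295]
 [ 0.516  -0.3756]] plate: [[0.0287 0.0035]
 [0.0789 0.0047]]
hosel [[ 0.5573 -0.3452]] plate: [[0.034  0.0295]]
head ends [[ 0.5765 -0.3476]
 [ 0.4968 -0.3053]
 [ 0.4836 -0.3382]
 [ 0.5466 -0.383 ]] plate: [[ 0.0281  0.0479]
 [ 0.0232 -0.0422]
 [ 0.0586 -0.0404]
 [ 0.0729  0.0356]]
wedge z0
 [[ 0.3969 -0.3307]
 [ 0.3842 -0.3609]
 [ 0.2904 -0.3217]
 [ 0.3021 -0.291 ]]
wedge z28
 [[ 0.3957 -0.3274]
 [ 0.3833 -0.3568]
 [ 0.2919 -0.3186]
 [ 0.3033 -0.2887]]
chuck top [[ 0.4052 -0.2467]] stub [[ 0.4199 -0.2681]] body [[ 0.4033 -0.2464]]
tray (array([ 0.5494, -0.0577]), np.float64(-1.4612020384478224), np.float64(0.09363709464739622))
box (array([0.6307, 0.0587]), np.float64(-1.5226089645244953), np.float64(0.06455731307921117))
cup [[0.4808 0.0486 0.013 ]]
[[463.6065 273.0569]
 [414.2273 295.8257]
 [376.7445 235.7401]
 [328.2489 252.8927]]
```

View pics/c3.png

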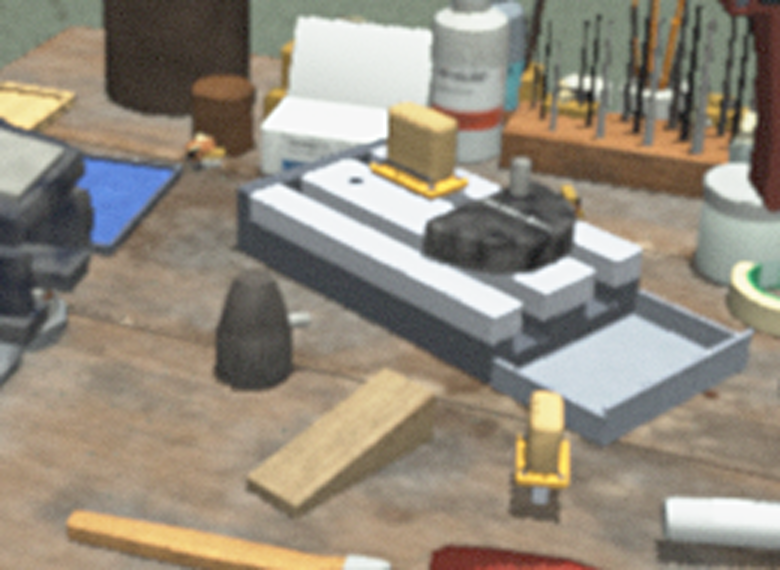

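c3 shows that the wedge's thick end is the far one (c3 395,375). There is a tall bottle near the plate's far-left side (c3 470,60), so I'll grip the scraper along the plate's x to keep the gripper body away from it. Head first.

```bash
cat > h.py <<'E'
from g import *
from station import *
from scipy.spatial.transform import Rotation as Ro
po=np.array([.5449,-.302]);pa=np.radians(-114.8)
R=np.array([[np.cos(pa),-np.sin(pa)],[np.sin(pa),np.cos(pa)]])
W=lambda x,y:po+R@np.array([x,y])
def quat(th):
    y=np.array([np.cos(th),np.sin(th),0]);z=np.array([0,0,-1.]);M=np.c_[np.cross(y,z),y,z]
    return Ro.from_matrix(M).as_quat()[[3,0,1,2]]
def q_for(p,deg):   # closing-line angle (mod 180): pick the smaller joint travel
    best=None;q0=np.array(get_joint_pos())
    for d in (0,180):
        q=quat(np.radians(deg+d));j=inverse_kinematics(list(p),list(q))
        if j is None or abs(j[5])>2.45: continue
        c=np.abs(np.array(j)-q0).max()
        if best is None or c<best[0]: best=(c,q)
    return list(best[1])
def pick(xy,deg,z,up,lift=.2,op=1.0):
    command_gripper(op)
    p=[*xy,up];move_pose(p,q_for(p,deg));movel([*xy,z],v=.15)
    command_gripper(0.0);print("grip",get_grip_width()*88,get_finger_force())
    movel([*xy,lift],v=.2);print("lifted",get_grip_width()*88,get_finger_force(),get_time())
def place(xy,deg,z,up=.2,op=1.0):
    p=[*xy,up];move_pose(p,q_for(p,deg));movel([*xy,z+.04],v=.25);movel([*xy,z],v=.08);print("F",get_ft_force())
    command_gripper(op);movel([*xy,up],v=.25);print("placed",get_time())
def ang(a,b): d=(b-a)[:2];return np.degrees(np.arctan2(d[1],d[0]))
E
python3 - <<'E'
from h import *
import cv2
t=bp(c2([(160,147),(278,131),(175,308),(298,294)]),.008);b=bp(c2([(29,35),(114,29),(35,202),(118,198)]),.010)
for n,m in (("tray",t),("box",b)): print(n,m.mean(0),ang(m[0],m[1]),ang(m[2],m[3]),ang(m[2],m[0])-90,ang(m[3],m[1])-90)
ta=np.mean([ang(t[0],t[1]),ang(t[2],t[3]),ang(t[2],t[0])-90,ang(t[3],t[1])-90]);print(ta)
pick(W(.0535,.0045),-114.8,.049,.2,.22)
place(t.mean(0)[:2],ta,.0105,.22)
cv2.imwrite("pics/top1.png",cv2.resize(read_camera("top")[135:315,200:440,::-1],None,fx=3,fy=3,interpolation=cv2.INTER_CUBIC))
E
```

```text
tray [ 0.54938749 -0.05765453  0.008     ] -83.16838864739398 -84.33539191766017 -84.24123525635693 -83.24943944284401
box [0.63074873 0.05869513 0.01      ] -87.0374764053488 -88.19796217631551 -86.75609619692035 -87.89331973166523
-83.74861381606378
grip 59.07872774234821 29.98859652365354
lifted 58.90241766204972 29.8167194137568 4.325
F [-0.65225867  0.08336371 -3.48913688]
placed 8.5667
```

Run:
```python
from h import *
import cv2
def yaw():
    w,x,y,z=get_ee_rot();return np.degrees(np.arctan2(*Ro.from_quat([x,y,z,w]).as_matrix()[[1,0],1]))
pick([.3514,-.3271],68.5,.007,.15)
y0=yaw()
c=np.array([.6307,.0587]);p=[*c,.2];q=q_for(p,92.5)
M=Ro.from_quat(np.array(q)[[1,2,3,0]]).as_matrix();d=np.radians(np.degrees(np.arctan2(M[1,1],M[0,1]))-y0-21.5)
print("-y dir",np.degrees(d))
place(c+.009*np.array([np.cos(d),np.sin(d)]),92.5,.0115)
pick([.404,-.2465],35,.012,.2,.22)
place([.4808,.0486],90,.0165,.22)
cv2.imwrite("pics/top2.png",cv2.resize(read_camera("top")[135:315,200:440,::-1],None,fx=3,fy=3,interpolation=cv2.INTER_CUBIC))
```

```text
grip 33.87917604742786 29.9899946548976
lifted 33.847791582365176 29.990344257093966 13.2167
-y dir 2.4990697060854785
F [ 0.2643091  -0.35045464 -0.09964573]
placed 18.225
grip 41.03042078897528 30.009945369529305
lifted 41.17460487184561 29.988017126452178 23.2583
F [ 3.88892839e-01 -7.28307479e-04 -3.22804767e+00]
placed 27.7083
```

View pics/top2.png

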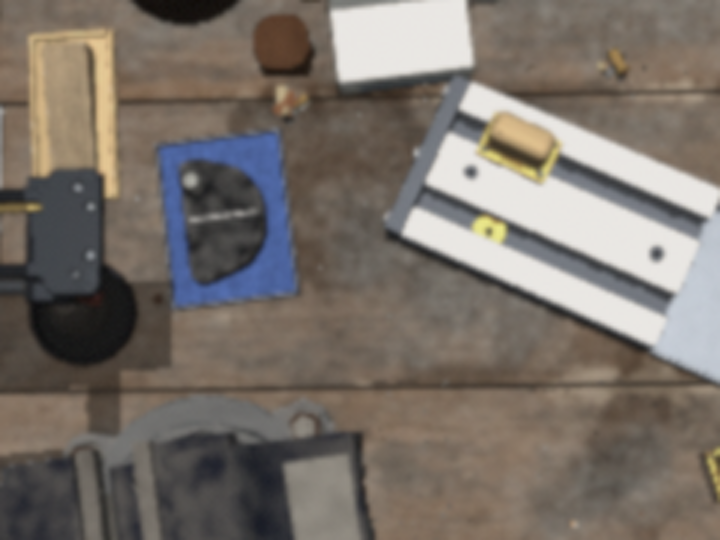

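The head is inside the tray and the wedge is flat in the box. The cup is partly hidden by the arm. The scraper (520,145) and slug (488,231) haven't moved. Next, grip the scraper and seat it behind the slug.

Run:
```python
from h import *
import cv2
pick(W(-.045,.030),-114.8,.053,.16,.105,op=.8)
p=W(-.077,-.030)
movel([*p,.105],v=.12);movel([*p,.076],v=.08)
print(movel([*p,.0525],v=.04,until_force=8),get_tcp_pos(),get_ft_force(),get_time())
for n,k in (("top",(slice(150,260),slice(320,480))),("scene",(slice(170,330),slice(300,520)))):
    im=read_camera(n)[k][:,:,::-1];cv2.imwrite(f"pics/{n}3.png",cv2.resize(im,None,fx=3.6,fy=3.6,interpolation=cv2.INTER_CUBIC)[:600])
```

```text
grip 46.259489448433186 29.955576360225677
lifted 45.742323783973205 29.973929822444916 31.3333
True [ 0.5496732  -0.21935609  0.05346717] [-0.65976418 -0.29456567  3.5521544 ] 33.1167
```

View pics/scene3.png

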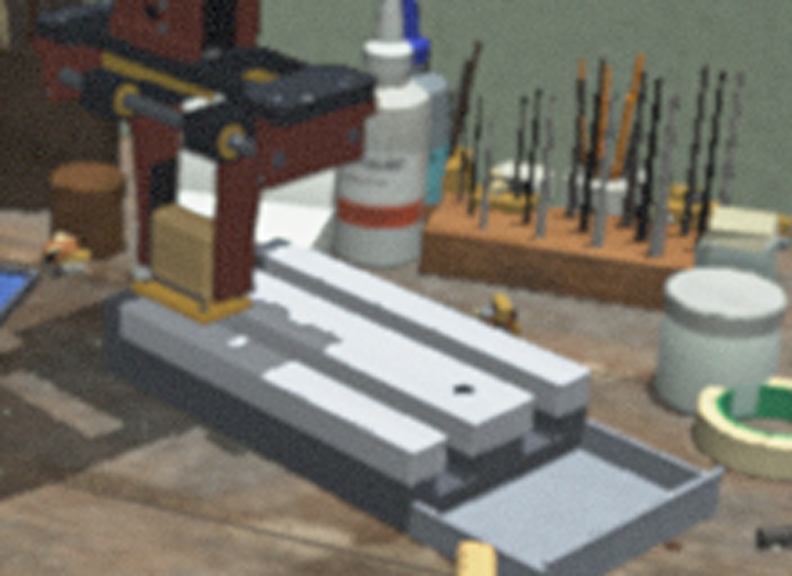

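The shoe sits flat on the plate and the keel is in the slug's slot (TCP z 0.0535). Push.

Run:
```python
from h import *
import cv2
for x in (.06,.109):
    p=W(x,-.030)
    print(movel([*p,.0536],v=.06,until_force=15),(get_tcp_pos()[:2]-po)@R,get_ft_force(),get_time())
for n,k in (("top",(slice(150,275),slice(320,480))),("scene",(slice(190,340),slice(330,510)))):
    im=read_camera(n)[k][:,:,::-1];cv2.imwrite(f"pics/{n}4.png",cv2.resize(im,None,fx=4,fy=4,interpolation=cv2.INTER_CUBIC)[:600])
```

```text
False [ 0.06000597 -0.03010117] [0.10816418 1.49225796 3.38482069] 35.65
False [ 0.10905651 -0.03014858] [-0.10460416 -0.09932842  0.75022266] 36.6167
```

View pics/scene4.png

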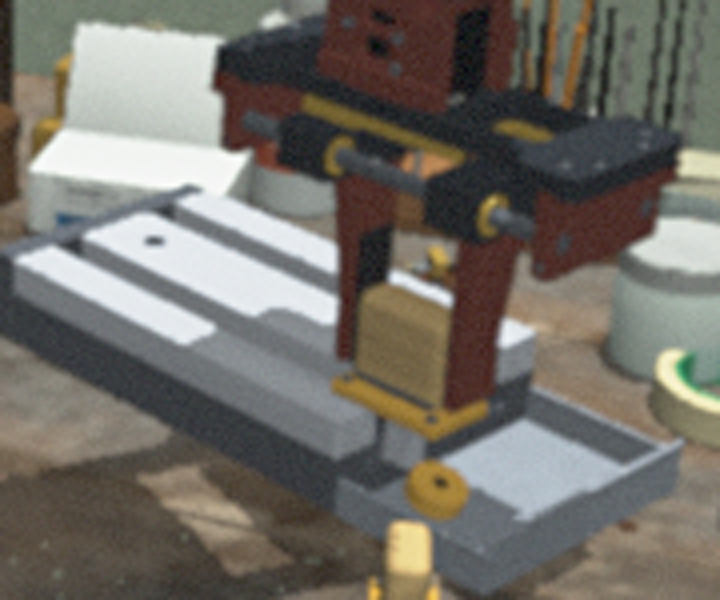

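The slug is out in the pan at (437,488), just in front of the keel. Now return the scraper.

Run:
```python
from h import *
import cv2
movel([*W(.109,-.030),.11],v=.12)
p=W(-.045,.030)
movel([*p,.11],v=.2);movel([*p,.076],v=.1)
print(movel([*p,.0525],v=.04,until_force=8),get_tcp_pos(),get_ft_force())
command_gripper(.8);movel([*p,.2],v=.2)
q=[.3,-.5,.25];move_pose(q,q_for(q,-114.8))
print(get_time())
a=read_camera("top")[150:275,320:480];b=read_camera("scene")[190:340,250:510];c=read_camera("top")[135:275,200:320]
for n,m,f in (("a",a,4),("b",b,3),("c",c,4)): cv2.imwrite(f"pics/f{n}.png",cv2.resize(m[:,:,::-1],None,fx=f,fy=f,interpolation=cv2.INTER_CUBIC))
```

```text
True [ 0.59069609 -0.27351715  0.05331688] [-0.24031777  0.98722121  4.12684037]
42.2167
```

View pics/fa.png

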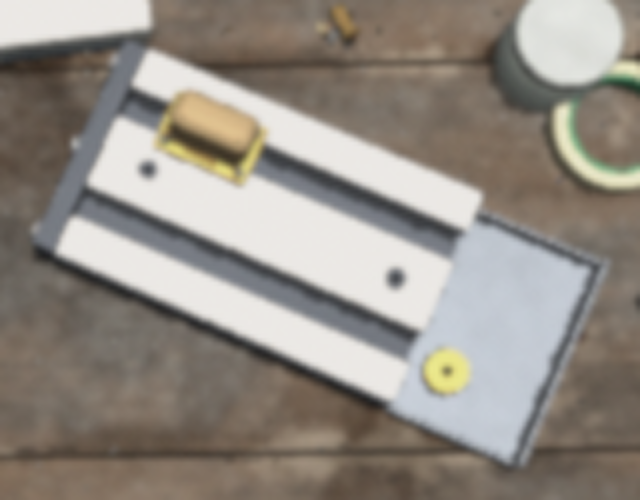

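View pics/fb.png

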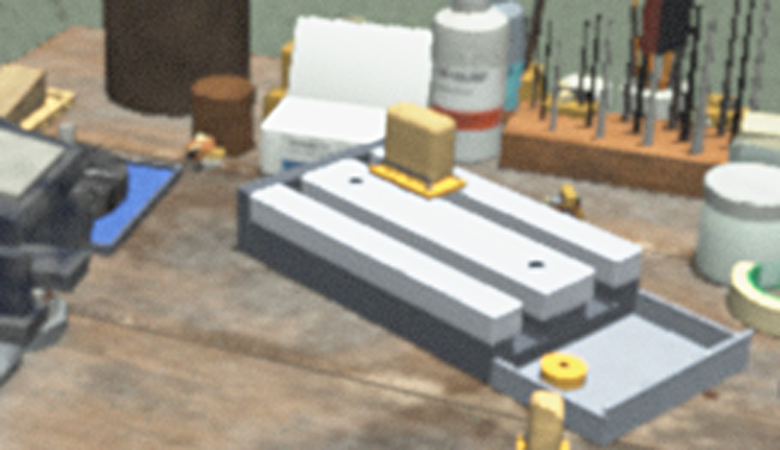

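View pics/fc.png

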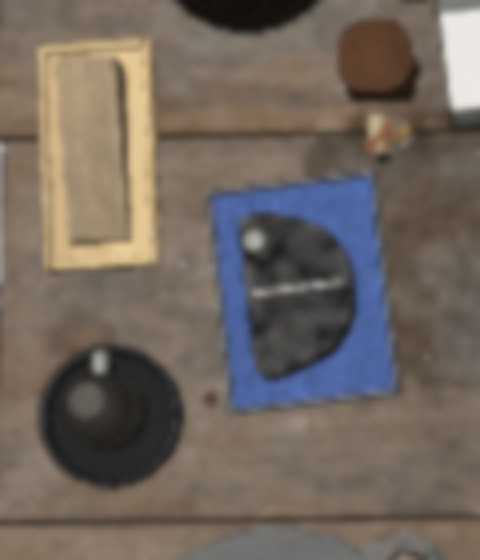

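The slug lies flat in the pan at (447,371) and the scraper is back in its slot at (212,135). The head, wedge and chuck are all in their homes. Handing in.

```bash
python3 -c "
from station import *
print(job_done())"
```

```text
the job is handed in; nothing more can be done
None
```

I handed the job in at about 42 s; the final pictures showed the putter head in the felt tray, the slug in the chip pan, the scraper back at its old spot, the wedge flat in the box and the chuck upright in the cup.

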